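Gauge and sort the stirrer shafts

TASK

Two washed stirrer shafts lie on the sloping draining rack, and only the shorter one fits the length gauge: lower that one level and fully home into the gauge slot to check it, then lay it in the short tray. Lay the longer shaft in the long tray. Lay each shaft lengthways and flat on its tray's ribs without dropping it from a height, and leave the jar, pot lid and spanner where they are.

Things in the scene. Friction and masses are not known exactly. Their poses are not given: they have to be found in the camera images.
- shaft_short: Steel stirrer shaft, 120 mm long, about 0.18 kg: round, 16 mm thick, with a 16 mm square block 20 mm long at each end, both ends alike. Told from the other only by length. Origin: centre of its end that is lower at the start; x runs along its axis to the other end. At the start it lies in a cradle of the rack, sloping up at 30 degrees away from the robot; z is then the slope's upward normal.
- shaft_long: Steel stirrer shaft, 150 mm long, about 0.23 kg: round, 16 mm thick, with a 16 mm square block 20 mm long at each end, both ends alike. Told from the other only by length. Origin: centre of its end that is lower at the start; x runs along its axis to the other end. At the start it lies in a cradle of the rack, sloping up at 30 degrees away from the robot; z is then the slope's upward normal.
- shaft_short_mid (a point): The middle of the short shaft, on its axis, 60 mm from either end; axes as the shaft's.
- shaft_long_mid (a point): The middle of the long shaft, on its axis, 75 mm from either end; axes as the shaft's.
- rack: Fixed white plastic draining rack, base plate 170 x 190 x 8 mm, with two parallel cradles at y = +-55 mm, sloping up at 30 degrees towards its +x; either shaft may lie in either. Origin: centre of its underside; x horizontally up the slope, y across, z up. A shaft in a cradle has its low end at x = -55 mm, its axis there 50 mm above the bench, against a foot stop.
- rack_top (a point): Between the cradles at half their length, level with a shaft's axis; axes as the rack's. Each cradle: a saddle under the first 24 mm of the shaft and one at 104 to 118 mm along it; cheeks 22 mm apart inside, 34 mm over all, reach 3 mm above the shaft's axis (foot stop 10 mm). Between the saddles the shaft is free to grasp, also below. Lift it square to the slope.
- gauge: Fixed aluminium length gauge: a level slot between two end stops 128 mm apart; the 120 mm shaft fits with 4 mm to spare at each end, the 150 mm one does not. Origin: centre of its underside; x along the slot, y across, z up. Base plate 165 x 56 x 10 mm. Slot floor 32 mm, end stops 46 mm (12 mm thick), side cheeks 42 mm above the bench; cheeks 26 mm apart inside, 38 mm over all.
- gauge_home (a point): In the gauge, where the middle of the short shaft lies when fully home: 40 mm above the bench; axes as the gauge's. Slot floor and cheeks stand only 40 to 64 mm either side of this point; the middle 80 mm is open down to the base plate, for the fingers.
- tray_short: Fixed grey plastic tray for the short shaft, the shorter of the two; they may stand in either order. Origin: centre of its underside; x along it, z up. Inside 136 mm long (x), 80 mm wide (y); walls 4 mm thick, 34 mm high. Two cross ribs at x = +-42 mm, 8 mm thick, tops 20 mm above the bench (floor 4 mm): a shaft on them has its axis at 28 mm. The long shaft does not fit in it.
- tray_long: Fixed grey plastic tray for the long shaft, the longer of the two; they may stand in either order. Origin: centre of its underside; x along it, z up. Inside 168 mm long (x), 80 mm wide (y); walls 4 mm thick, 34 mm high. Two cross ribs at x = +-42 mm, 8 mm thick, tops 20 mm above the bench (floor 4 mm): a shaft on them has its axis at 28 mm.
- jar: Bystander: white plastic screw jar, 60 mm diameter, 75 mm high, upright on the bench beyond the work. Origin: centre of its underside.
- pot_lid: Bystander: white plastic pot lid, a flat disc 90 mm diameter and 10 mm thick on the bench beyond the work. Origin: centre of its underside.
- spanner: Bystander: steel spanner, 160 mm long, lying on the bench beyond the work. Origin: near the middle of its underside; x along it.
Not all that is in view belongs to the job. Leave any yellow look-alike of the shaft_long alone.

How it is judged:
By the outcome, as a careful person would: the job done as asked, in the order asked, and still so for the second after the job is handed in, with the robot touching nothing.
It also fails if it takes over 72 s, if anything falls off the work surface, if the arm or the gripper's body presses on something with over 40 N, if the wrist force passes 120 N, or if a joint passes its speed limit or range.

ROBOT

A 7-joint arm with a two-finger parallel gripper is mounted at the origin on the work surface. World frame = base frame: x ahead of the robot, y to its left, z up, the work surface at z = 0. Lengths are in m, angles in rad, forces in N, time in s.
With the tool pointing down it reaches from about 0.425 to 0.875 m from the base axis. Payload 4.7 kg.
Tool frame: the origin (TCP) lies midway between the tips of the shut fingers; the grasp point (between the pads) lies ctrl.grasp_offset behind it (ctrl.grasp_offset is the distance from the TCP to the grasp point, in m); z points along the fingers, y is the line along which they close (so a half turn about z gives the same grasp; the last joint's range is limited). The gripper opens to 87 mm and grips with 3 to 60 N. Pads are 19 mm wide; open, the fingers measure 117 mm over their backs; the gripper's body (75 mm by 190 mm) begins 51 mm behind the grasp point.
Start: joints at [-1.258, 0.321, -0.07, 1.45, 0.023, 1.371, -0.057], TCP at [0.191, 0.621, 0.223] pointing down, gripper open.
Joint ranges: [-2.86, 2.86], [-0.3, 2.09], [-1.38, 1.24], [0.06, 2.45], [-1.56, 4.7], [0.09, 2.05], [-2.69, 2.69]. Speed limits (rad/s): [2.57, 2.57, 3.14, 3.14, 3.14, 3.14, 3.14].

INTERFACE

Orientations are given as a rotation vector (axis times angle).
In Python, from bench import ctrl gives the robot as it stands. The module is installed in compiled form; this text tells all that it offers.
- The arm moves only by the tool jog_arm, never from a script. Its argument "moves" is one flat list of numbers, 7 for each row, row after row: the shift along the tool's x, y, z in units of 30 cm (1.0 is 30 cm), then the turn, a rotation vector about the tool's x, y, z in units of 60 degrees (1.0 is 60 degrees), then the gripper's target within -1 to 1 (fully open at 1, half-way at 0, shut at -1). In form: [x, y, z, wx, wy, wz, fingers, x, y, z, wx, wy, wz, fingers, ...]. A call has exactly 8 rows; each row is the pose to reach, as a shift and turn from the pose commanded when the call began, along the tool's axes at that moment; what a row does not reach only later rows make up. A row lasts 1/8 s, in which the tool goes at most 62.5 mm and 10.7 degrees, less where a joint would pass 70% of its speed; a pose out of reach is approached as far as the arm can. A call with a number of a shift or a turn outside -1 to 1 is refused whole. A call with a gripper value outside its range is refused whole. The fingers move at their own pace and stop on an object; "newtons" is the grip in N (left out, the last holds). Time passes only in rows, so rows that repeat a pose let the fingers close, or fill a call up. It gives the time, the measured TCP pose, the force, the opening and the grip force at its end, in the units of the state.
- ctrl.get_state(): the state, without advancing time (a new reading comes with each control period).
- ctrl.get_image(name): name is "scene" or "top" or "wrist"; returns a dict with "pixels" (400x640x3 uint8, red, green, blue), "fx", "fy", "cx", "cy" (pixels), "xyz" and "rotation" of the camera in the world; the wrist camera has in their place "tool_from_camera" (4x4, takes a point from camera to tool coordinates, whose origin is the TCP and whose axes are the flange's). Camera axes: x right, y up, looking along -z (the intrinsics and any distortion apply to the point x, -y, -z); pixel columns grow to the right and rows downward; lengths in m; the calibration is good to about 2 mm. The wrist camera is an equidistant fisheye: a pixel r from the principal point sees the ray r / f radians off the axis. A picture is of the moment at which its call begins: read the wrist's pose just before it. There is no depth.
- ctrl.close_job(): hands the job in; it is judged then, once.
The state is a dict: "time": time; "joint_positions": joint angles; "qd": joint speeds; "joint_torque": joint torques, N m; "position": TCP position; "tool_rot": TCP orientation; "ft_force": force on the tool from outside, world axes, zero at the start; "torque": the same for the moment, N m; "grip_width": opening from 0.0 (shut) to 1.0 (fully open); "grip_force": force on a finger pad.
Only numpy, scipy, OpenCV 4.12 (cv2) and the standard library are available. Lean on these libraries where they do the work, as an engineer would, in place of code of your own. Each camera call takes 0.05 s, during which the arm holds its last target. There are 200 camera calls.

## Working session

There is one attempt and no reset: what is moved stays moved. The work goes in short steps, Python scripts to look and compute and a tool call to move; the robot and the scene stay as the last step left them, time stands still between calls to the robot, and variables do not carry over. Pictures are saved under pics/ and viewed, at most 10 in all, crops included, and the job is handed in when it is done.

Besides the shell and the picture viewer there is one more tool, called after "Request:" by a JSON object that holds its "method" and its "body". jog_arm: Moves the arm, as the interface text tells. Its arguments: {"type":"object","properties":{"moves":{"type":"array"},"newtons":{"type":"number"}},"required":["moves"]}

```bash
mkdir -p pics; python3 - <<'E'
from bench import ctrl
import cv2,pickle
s=ctrl.get_state();print(s, ctrl.grasp_offset)
d={}
for n in("scene","top","wrist"):
    d[n]=ctrl.get_image(n); cv2.imwrite(f"pics/{n}0.png",d[n]["pixels"][:,:,::-1]); print(n,{k:v for k,v in d[n].items() if k!="pixels"})
d["s"]=s
pickle.dump(d,open("d0.pkl","wb"))
E
```

```text
{'time': 0.0, 'joint_positions': array([-1.25790546,  0.32181826, -0.07009834,  1.4516665 ,  0.02264231,
        1.37082555, -0.05690339]), 'qd': array([-8.00027295e-04, -4.45587429e-06,  7.20048369e-05,  5.32576545e-04,
       -5.65520014e-04, -2.52342044e-04,  1.75632848e-04]), 'joint_torque': array([-2.23014190e-04, -4.91287494e+01, -4.03892007e-01, -3.12529421e+01,
       -6.38487772e-02,  4.39742999e-02,  1.68816932e-04]), 'position': array([0.191227  , 0.62064792, 0.221469  ]), 'tool_rot': array([-4.67497840e-01, -3.10645951e+00,  3.02298670e-03]), 'ft_force': array([-0.33838533,  0.11590566, -0.30428318]), 'torque': array([-0.00348637, -0.00099144, -0.0383917 ]), 'grip_force': 0.0, 'grip_width': 0.9979816582381045} 0.0187
scene {'fx': 396.4581457704985, 'fy': 396.4581457704985, 'cx': 321.20539234454475, 'cy': 197.74329247292002, 'xyz': array([1.27070413, 0.37729642, 0.86797566]), 'rotation': array([0.45309995, 0.76732596, 1.93279787])}
top {'fx': 430.8953028646743, 'fy': 430.8953028646743, 'cx': 321.5498087226756, 'cy': 200.23270762731877, 'xyz': array([0.41037249, 0.0387492 , 1.02088652]), 'rotation': array([ 0.18217364, -0.18894638, -1.60374183])}
wrist {'fx': 309.70691628693146, 'fy': 309.70691628693146, 'cx': 322.73866496771626, 'cy': 204.65331904711655, 'tool_from_camera': array([[-1.16687972e-05,  9.68866852e-01,  2.47582355e-01,
         6.69678629e-02],
       [ 9.99999827e-01,  1.56907428e-04, -5.66896663e-04,
         7.27223009e-06],
       [-5.88094896e-04,  2.47582306e-01, -9.68866686e-01,
        -1.62245985e-01],
       [ 0.00000000e+00,  0.00000000e+00,  0.00000000e+00,
         1.00000000e+00]])}
```

View pics/top0.png

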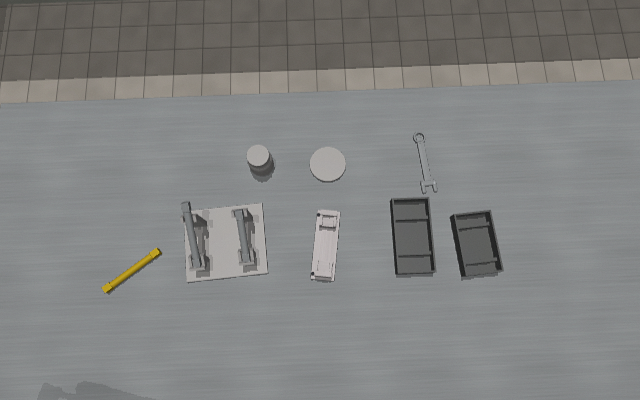

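View pics/scene0.png

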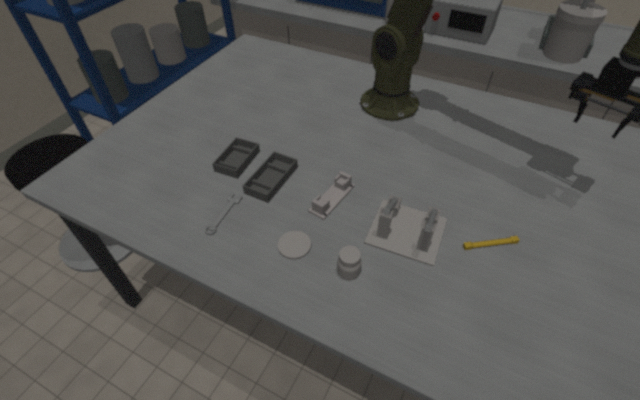

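The top view shows the long shaft in the left cradle (~193,237), the short in the right (~244,237), the gauge at (325,245), the long tray at (412,237), the short tray at (476,245), and the yellow decoy at (132,271). The scene view agrees with this. Next I'll enlarge the work area to pick corners.

```bash
cat > h.py <<'E'
import numpy as np,cv2
from scipy.spatial.transform import Rotation as R
def ray(im,u,v):
    d=np.array([(u-im["cx"])/im["fx"],-(v-im["cy"])/im["fy"],-1.])
    return im["xyz"],R.from_rotvec(im["rotation"]).as_matrix()@d
def onz(im,u,v,z):
    o,d=ray(im,u,v);return o+d*(z-o[2])/d[2]
def wray(im,s,u,v):
    T=np.eye(4);T[:3,:3]=R.from_rotvec(s["tool_rot"]).as_matrix();T[:3,3]=s["position"]
    M=T@im["tool_from_camera"]
    x,y=(u-im["cx"])/im["fx"],(v-im["cy"])/im["fy"];r=np.hypot(x,y)
    k=np.sin(r)/max(r,1e-9)
    return M[:3,3],M[:3,:3]@np.array([x*k,-y*k,-np.cos(r)])
def wonz(im,s,u,v,z):
    o,d=wray(im,s,u,v);return o+d*(z-o[2])/d[2]
def wproj(im,s,P):
    T=np.eye(4);T[:3,:3]=R.from_rotvec(s["tool_rot"]).as_matrix();T[:3,3]=s["position"]
    p=np.linalg.inv(T@im["tool_from_camera"])@np.append(P,1)
    a=np.array([p[0],-p[1]]);n=np.hypot(*a);t=np.arctan2(n,-p[2])
    return a/n*t*im["fx"]+[im["cx"],im["cy"]]
def proj(im,P):
    p=R.from_rotvec(im["rotation"]).as_matrix().T@(np.array(P)-im["xyz"])
    return np.array([im["cx"]+im["fx"]*p[0]/-p[2],im["cy"]-im["fy"]*p[1]/-p[2]])
E
python3 - <<'E'
from h import *
import pickle
d=pickle.load(open("d0.pkl","rb"));im=d["top"];p=im["pixels"]
g=cv2.cvtColor(p,cv2.COLOR_RGB2GRAY)
a=cv2.resize(p[190:290,170:350],None,fx=4.4,fy=4.4,interpolation=cv2.INTER_CUBIC)
cv2.imwrite("pics/c1.png",np.clip(a[:,:,::-1]*1.15,0,255))
for nm,m,z in(("dark",(g<75),.034),("white",(g>165),.009)):
    m=m.astype(np.uint8)*255; m[:185]=0;m[300:]=0
    m=cv2.morphologyEx(m,cv2.MORPH_CLOSE,np.ones((5,5)))
    for c in cv2.findContours(m,0,2)[0]:
        if cv2.contourArea(c)<600: continue
        r=cv2.minAreaRect(c);b=cv2.boxPoints(r)
        W=np.array([onz(im,*q,z)[:2] for q in b]);e=W[1]-W[0];f=W[2]-W[1]
        print(nm,b.round(1).tolist(),"ctr",W.mean(0).round(4),np.hypot(*e).round(4),np.degrees(np.arctan2(e[1],e[0])).round(1),np.hypot(*f).round(4),np.degrees(np.arctan2(f[1],f[0])).round(1))
E
```

```text
dark [[448.79998779296875, 215.60000610351562], [489.70001220703125, 207.6999969482422], [501.6000061035156, 269.1000061035156], [460.70001220703125, 277.0]] ctr [ 0.5336 -0.3196] 0.0991 -81.3 0.1433 -176.7
dark [[389.20001220703125, 199.10000610351562], [428.5, 196.10000610351562], [434.3999938964844, 272.79998779296875], [395.1000061035156, 275.79998779296875]] ctr [ 0.555  -0.1752] 0.0931 -87.8 0.179 178.6
white [[310.5, 278.0], [316.79998779296875, 209.0], [339.6000061035156, 211.10000610351562], [333.3999938964844, 280.1000061035156]] ctr [0.5464 0.0252] 0.1642 -7.3 0.055 -97.7
white [[179.39999389648438, 211.60000610351562], [261.0, 203.0], [268.29998779296875, 272.1000061035156], [186.6999969482422, 280.70001220703125]] ctr [0.5627 0.2639] 0.1962 -86.2 0.1662 -174.6[ WARN:0@0.195] global loadsave.cpp:1063 imwrite_ Unsupported depth image for selected encoder is fallbacked to CV_8U.
```

View pics/c1.png

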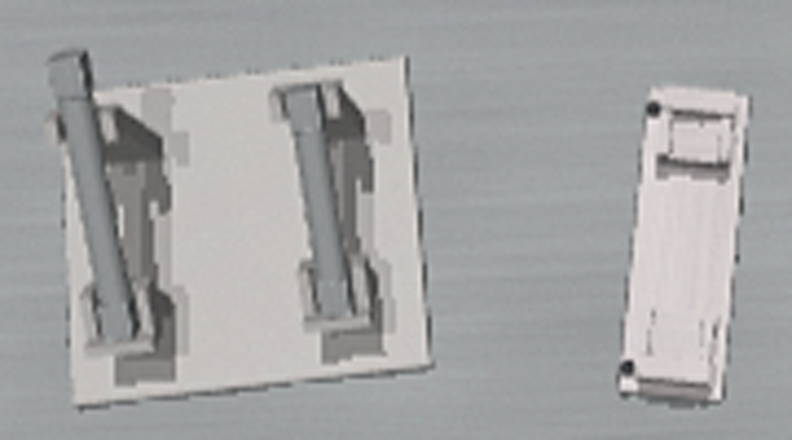

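The crop shows the rack plate corners at (187.5,282.5), (268.2,273.2) and (262.3,203) in full-image pixels. The short shaft runs from (246,262) to (238,211), and the long one from (196,266) to (186,206). I'll compute poses and a first viewing pose above the short shaft, square to the slope.

```bash
cat >> h.py <<'E'
def tool(psi,th=0):
    c,s,C,S=np.cos(psi),np.sin(psi),np.cos(th),np.sin(th)
    x=-np.array([c*C,s*C,S]);z=np.array([c*S,s*S,-C])
    return np.array([x,np.cross(z,x),z]).T
def rel(s,P,M,grasp=True):
    """units of move to bring grasp point (or TCP) to P with orientation M"""
    R0=R.from_rotvec(s["tool_rot"]).as_matrix()
    t=np.array(P)-(-M[:,2]*0.0187 if grasp else 0)
    return np.r_[R0.T@(t-s["position"])/.3, R.from_matrix(R0.T@M).as_rotvec()/(np.pi/3)].round(4)
E
python3 - <<'E'
from h import *
import pickle
d=pickle.load(open("d0.pkl","rb"));im=d["top"]
BL,BR,TR=[onz(im,*q,.008)[:2] for q in((187.5,282.5),(268.2,273.2),(262.3,203))]
print(BL,BR,TR,np.hypot(*(BL-BR)),np.hypot(*(TR-BR)))
xa=TR-BR;ya=BL-BR;psi=np.arctan2(xa[1],xa[0]);ps2=np.arctan2(-ya[0],ya[1]);print(np.degrees([psi,ps2]))
psi=(psi+ps2)/2;c=(BL+TR)/2
ux=np.array([np.cos(psi),np.sin(psi)]);uy=np.array([-ux[1],ux[0]])
def pt(x,y,z):return np.r_[c+ux*x+uy*y,z]
for n,y,L in(("short",-.055,.12),("long",.055,.15)):
    a=pt(-.055,y,.05);e=a+L*np.r_[ux*np.cos(np.pi/6),.5];print(n,a,e,(a+e)/2,proj(im,a),proj(im,e))
    m=(a+e)/2;M=tool(psi,np.pi/6)
    if n=="short":print(rel(d["s"],m-M[:,2]*.12,M))
# gauge corners
G=[onz(im,*(np.array(q)/4.4+[170,190]),.01)[:2] for q in((652,88),(750,97),(722,403),(620,392))]
print("gauge",np.mean(G,0),[np.round(g,4) for g in G],psi,c)
for n in("short","long"): pass
E
```

```text
[0.47011398 0.34699831] [0.48371012 0.16032059] [0.65178744 0.17250841] 0.18717217605618636 0.16851863392608768
[4.14743989 4.16561867]
short [0.51008186 0.20091154 0.05      ] [0.61373156 0.20844404 0.11      ] [0.56190671 0.20467779 0.08      ] [247.67820896 260.7790874 ] [239.497223   210.10207226]
[-1.4316 -1.0224  0.1813 -0.0946 -0.4944 -0.3459]
long [0.50210889 0.31062221 0.05      ] [0.63167102 0.32003784 0.125     ] [0.56688996 0.31533003 0.0875    ] [198.56142822 266.38775962] [185.92009886 202.51661908]
gauge [0.54352951 0.02342139] [array([0.6285, 0.0384]), array([ 0.6213, -0.0147]), array([0.4582, 0.0084]), array([0.4661, 0.0616])] 0.07254512135503602 [0.56095071 0.25975336]
```

Request:
{"method": "jog_arm", "body": {"moves": [-0.12,-0.09,0,-0.012,-0.06,-0.04,1,-0.26,-0.18,0,-0.024,-0.13,-0.09,1,-0.4,-0.28,0,-0.035,-0.19,-0.13,1,-0.53,-0.38,0,-0.047,-0.25,-0.17,1,-0.67,-0.48,0,-0.06,-0.32,-0.22,1,-0.81,-0.58,0,-0.07,-0.38,-0.26,1,-0.93,-0.66,0,-0.083,-0.44,-0.3,1,-1,-0.71,0,-0.0946,-0.4944,-0.3459,1]}}

```text
time: 1.15
position: [0.4165, 0.327, 0.2223]
tool_rot: [-0.093, 2.614, 0.027]
ft_force: [0.3, 0.2, -0.2]
grip_width: 1.004
grip_force: 0.0
```

```bash
python3 - <<'E'
from h import *
from bench import ctrl
s=ctrl.get_state();psi=.0725;M=tool(psi,np.pi/6)
print(s["time"],s["position"],s["joint_positions"].round(2),rel(s,np.array([.5619,.2047,.08])-M[:,2]*.12,M))
E
```

```text
1.15 [0.41645959 0.32702657 0.22234448] [-1.08 -0.21  0.07  2.11  0.53  0.98  0.39] [-0.1559 -0.4418  0.3003  0.0006  0.002  -0.0013]
```

Request:
{"method": "jog_arm", "body": {"moves": [-0.03,-0.08,0.06,0,0,0,1,-0.07,-0.2,0.13,0,0,0,1,-0.11,-0.32,0.2,0,0,0,1,-0.14,-0.41,0.27,0,0,0,1,-0.156,-0.442,0.3,0,0,0,1,-0.156,-0.442,0.3,0,0,0,1,-0.156,-0.442,0.3,0,0,0,1,-0.156,-0.442,0.3,0,0,0,1]}}

```text
time: 2.15
position: [0.51, 0.2049, 0.1684]
tool_rot: [-0.097, 2.615, 0.029]
ft_force: [0.3, 0.9, -0.8]
grip_width: 1.001
grip_force: 0.0
```

```bash
python3 - <<'E'
from h import *
from bench import ctrl
import pickle
s=ctrl.get_state();im=ctrl.get_image("wrist");pickle.dump((s,im),open("w1.pkl","wb"))
print(s["time"],s["position"],s["joint_positions"].round(2))
p=im["pixels"].copy()
a=np.array([.51008186,.20091154,.05]);e=np.array([.61373156,.20844404,.11])
for t in(0,.5,1):
    q=wproj(im,s,a+(e-a)*t);print(q);cv2.circle(p,tuple(int(v) for v in q),3,(255,0,0),1)
cv2.imwrite("pics/w1.png",p[:,:,::-1])
E
```

```text
2.15 [0.50997817 0.20485976 0.16837532] [-0.96 -0.21  0.32  2.21  0.51  0.73  0.71]
[317.76533791 135.89945018]
[317.92659794 204.49834168]
[318.20640169 266.18714269]
```

View pics/w1.png

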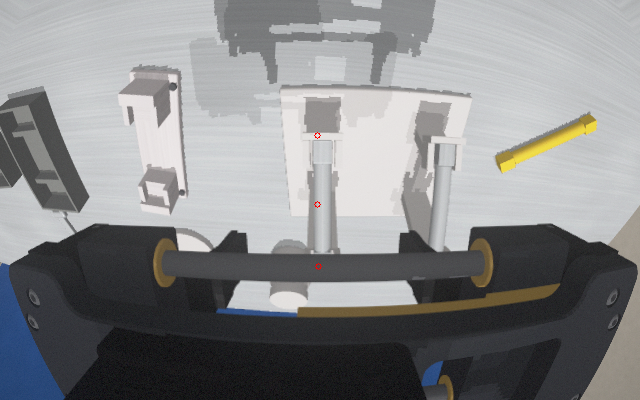

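The wrist view shows the short shaft lit, from (321,140) downward and about 15 px wide, roughly 4 px to the right of prediction. I'll refine it with edge profiles.

```bash
python3 - <<'E'
from h import *
import pickle
s,im=pickle.load(open("w1.pkl","rb"));g=cv2.cvtColor(im["pixels"],cv2.COLOR_RGB2GRAY)
print(g[126:172,319:324].mean(1).round().astype(int))
for r in(148,156,180,190,200):print(r,g[r-1:r+2,305:340].mean(0).round().astype(int))
for r in(150,180,200):print(r,g[r-1:r+2,430:465].mean(0).round().astype(int))
E
```

```text
[147 146 147 146 146 144 167 225 225 225 225 225 225 217 174 212 209 207
 207 207 207 206 207 208 207 207 207 207 208 207 207 207 207 207 207 208
 214 212 198 202 202 202 202 202 203 203]
148 [225 225 225 219 205 205 209 183 185 201 201 202 200 200 205 209 209 207
 206 206 206 206 206 204 198 199 193 183 223 198 199 216 225 225 225]
156 [224 224 224 219 197 168 204 186 187 203 203 202 201 202 206 209 208 207
 204 205 207 207 207 204 200 198 198 202 224 199 214 225 225 225 225]
180 [217 215 175 147 148 147 148 148 148 155 168 180 189 197 200 200 201 206
 204 200 198 195 189 180 172 162 158 170 170 169 171 169 176 199 223]
190 [214 214 215 211 192 148 147 148 146 154 169 179 187 195 199 200 204 206
 204 200 198 196 190 180 170 158 152 163 163 165 206 227 227 227 227]
200 [222 222 221 204 166 146 147 147 146 153 170 177 188 195 200 201 202 207
 204 200 197 194 190 180 168 154 142 148 147 147 190 223 227 228 227]
150 [222 222 223 214 169 109 110 109 113 148 196 196 197 195 196 201 204 202
 200 199 200 200 197 194 188 152 189 221 221 221 222 221 213 207 206]
180 [169 191 219 199 136 130 146 156 168 176 182 189 198 202 201 200 199 196
 194 185 182 200 210 211 210 210 208 210 210 210 210 209 210 210 209]
200 [225 218 175 123 139 154 165 173 179 188 196 201 202 203 201 197 196 189
 178 189 205 204 206 206 205 206 205 206 207 206 206 206 206 206 208]
```

```bash
cat > p.py <<'E'
from h import *
import pickle
s,im=pickle.load(open("w1.pkl","rb"))
psi=.0725;n=np.array([-np.sin(np.pi/6)*np.cos(psi),-np.sin(np.pi/6)*np.sin(psi),np.cos(np.pi/6)])
ax=np.array([np.cos(psi)*np.cos(np.pi/6),np.sin(psi)*np.cos(np.pi/6),.5])
def onp(u,v,p0,off=0):
    o,d=wray(im,s,u,v);return o+d*((p0+n*off-o)@n)/(d@n)
a=np.array([.51008,.20091,.05])
E0=onp(322,140,a,.008)-n*.008;E1=onp(322,163,a,.008)-n*.008
m1=onp(322.3,180,a);m2=onp(322.3,200,a)
print(E0,E1,np.linalg.norm(E1-E0),m1,m2)
b=np.array([.50211,.31062,.05]);l1=onp(442.8,180,b);l2=onp(441,200,b);F=onp(447,143,b,.008)-n*.008
print(F,l1,l2)
for p,q in((m1,m2),(E0,m2),(l1,l2),(F,l2)):print(np.degrees(np.arctan2(*(q-p)[1::-1])))
mid=E0+.06*ax;print("mid",mid)
M=tool(psi,np.pi/6)
print(rel(s,mid,M),rel(s,mid-M[:,2]*.12,M))
E
python3 p.py
```

```text
[0.51255598 0.20467987 0.05158341] [0.52911717 0.20588624 0.06117036] 0.019173891647895965 [0.54271713 0.20714493 0.06905431] [0.5581053  0.20826615 0.07796222]
[0.50427978 0.3131512  0.05135529] [0.53376667 0.31669241 0.06848293] [0.54999906 0.31770795 0.07787255]
4.167344746689522
4.50184494629504
3.579934676338913
5.691762297987213
mid [0.564381   0.20844378 0.08158341]
[-0.0122 -0.0025  0.4038  0.0029  0.0013  0.0007] [-0.0127 -0.0012  0.0038  0.0029  0.0013  0.0007]
```

Request:
{"method": "jog_arm", "body": {"moves": [-0.012,-0.0025,0.08,0,0,0,1,-0.012,-0.0025,0.2,0,0,0,1,-0.012,-0.0025,0.32,0,0,0,1,-0.012,-0.0025,0.38,0,0,0,1,-0.012,-0.0025,0.404,0,0,0,1,-0.012,-0.0025,0.404,0,0,0,-0.2,-0.012,-0.0025,0.404,0,0,0,-1,-0.012,-0.0025,0.404,0,0,0,-1], "newtons": 30}}

```text
time: 3.2
position: [0.5741, 0.2079, 0.0657]
tool_rot: [-0.094, 2.615, 0.03]
ft_force: [-1.1, -0.7, 0.5]
grip_width: 0.747
grip_force: 0.0
```

Request:
{"method": "jog_arm", "body": {"moves": [0,0,0,0,0,0,-1,0,0,0,0,0,0,-1,0,0,0,0,0,0,-1,0,0,0,0,0,0,-1,0,0,-0.02,0,0,0,-1,0,0,-0.05,0,0,0,-1,0,0,-0.08,0,0,0,-1,0,0,-0.1,0,0,0,-1]}}

```text
time: 4.2
position: [0.5586, 0.2064, 0.0914]
tool_rot: [-0.094, 2.616, 0.029]
ft_force: [0.4, 0.8, -0.1]
grip_width: 0.175
grip_force: 30.0
```

```bash
python3 - <<'E'
from h import *
from bench import ctrl
s=ctrl.get_state();print(s["position"],s["grip_force"])
print(rel(s,[.545,.025,.17],tool(-.137)))
E
```

```text
[0.55864183 0.20642735 0.09138553] 29.954118132591248
[-0.0235 -0.5994 -0.2188  0.0547  0.4987  0.195 ]
```

Request:
{"method": "jog_arm", "body": {"moves": [0,-0.03,-0.06,0,0.02,0,-1,0,-0.1,-0.14,0.01,0.1,0.04,-1,-0.01,-0.2,-0.2,0.02,0.2,0.08,-1,-0.015,-0.32,-0.219,0.03,0.3,0.12,-1,-0.02,-0.44,-0.219,0.04,0.4,0.15,-1,-0.0235,-0.54,-0.219,0.05,0.46,0.18,-1,-0.0235,-0.599,-0.219,0.0547,0.4987,0.195,-1,-0.0235,-0.599,-0.219,0.0547,0.4987,0.195,-1]}}

```text
time: 5.2
position: [0.5459, 0.0232, 0.1508]
tool_rot: [0.22, 3.133, -0.003]
ft_force: [0.1, 0.3, -0.9]
grip_width: 0.175
grip_force: 30.0
```

```bash
python3 - <<'E'
from h import *
from bench import ctrl
import pickle
s=ctrl.get_state();im=ctrl.get_image("wrist");pickle.dump((s,im),open("w2.pkl","wb"))
print(s["time"],s["position"],s["joint_positions"].round(2),s["grip_width"])
cv2.imwrite("pics/w2.png",cv2.resize(im["pixels"][0:300,100:540],None,fx=1.8,fy=1.8,interpolation=cv2.INTER_CUBIC)[:,:,::-1])
E
```

```text
5.2 [0.54585129 0.02321175 0.15081789] [-0.71  0.17  0.69  1.83 -0.11  1.19  1.44] 0.17503154219852468
```

View pics/w2.png

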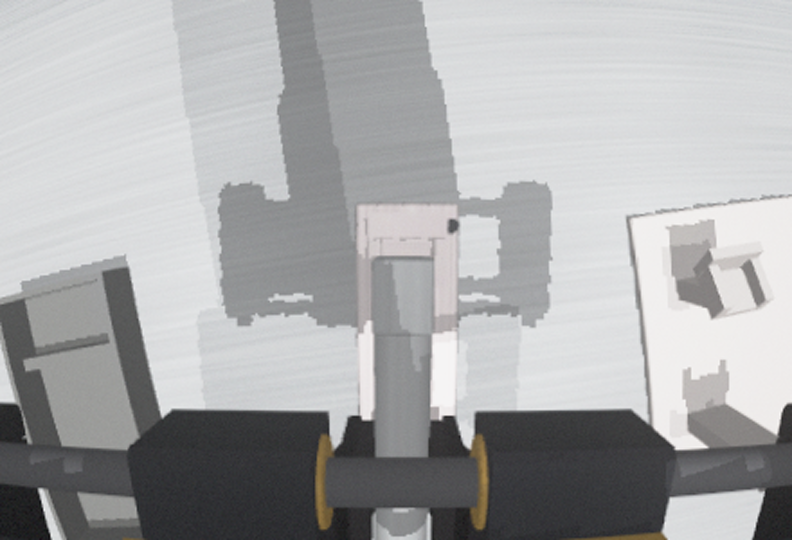

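The held shaft's near end is at (324,142) in full-image pixels. The gauge plate's near edge is at v≈114, u 298 to 355, parallel to the shaft and about 3 px to its right.

```bash
python3 - <<'E'
from h import *
import pickle
s,im=pickle.load(open("w2.pkl","rb"));g=cv2.cvtColor(im["pixels"],cv2.COLOR_RGB2GRAY)
print(g[106:150,322:327].mean(1).round().astype(int))
for r in(122,150,195,210):print(r,g[r-1:r+2,293:360].mean(0).round().astype(int))
R0=R.from_rotvec(s["tool_rot"]).as_matrix();print(R0.round(4).tolist())
def t(P):return (R0.T@(P-s["position"])).round(4)
zs=s["position"][2]+.0187
print("shaft end",t(wonz(im,s,324,142.2,zs+.008)),"sides",t(wonz(im,s,306.7,150,zs+.008)),t(wonz(im,s,341.1,150,zs+.008)))
for u,v in((298.3,114),(355,114),(298.3,210),(355,210)):print("plate",t(wonz(im,s,u,v,.01)))
E
```

```text
[161 162 159 157 162 163 154 174 199 211 209 209 210 210 210 210 209 210
 210 209 210 210 209 209 209 202 189 185 205 203 204 203 205 207 204 203
 145 130 151 171 178 178 176 177]
122 [152 159 162 163 146 173 197 208 206 193 175 198 208 210 211 210 210 210
 210 211 211 211 212 212 210 210 211 210 211 210 210 209 210 210 209 210
 209 209 211 210 209 208 208 208 209 208 208 208 207 208 207 208 207 208
 207 186 149 115 119 126 138 164 202 222 221 221 222]
150 [140 140 140 141 143 156 168 172 174 173 170 168 170 149 140 144 146 145
 145 146 146 146 144 144 145 164 176 177 179 178 178 177 174 175 175 175
 177 177 176 177 176 175 172 171 172 171 171 157 183 206 206 205 206 205
 206 207 208 202 208 208 195 191 216 216 216 216 216]
195 [209 209 209 208 209 212 221 234 235 235 233 232 234 234 193 141 131 133
 136 137 138 142 143 146 147 147 145 144 145 146 147 146 145 145 145 145
 158 164 162 161 159 155 151 148 142 137 153 229 244 244 245 244 244 244
 244 245 244 244 244 243 231 206 223 224 224 221 210]
210 [205 205 205 205 204 204 207 229 233 233 233 232 233 233 207 159 128 133
 136 136 139 140 141 145 148 147 146 144 145 145 146 147 145 143 143 143
 144 143 142 142 140 137 135 133 129 127 182 233 243 244 245 244 244 244
 244 244 244 244 244 240 222 223 223 223 223 219 207]
[[-0.9902, 0.1398, 0.0003], [0.1398, 0.9902, -0.0019], [-0.0006, -0.0018, -1.0]]
shaft end [ 0.0604  0.0006 -0.0267] sides [ 0.057  -0.007  -0.0267] [ 0.057   0.0081 -0.0267]
plate [ 0.08   -0.0235  0.1408]
plate [0.0802 0.0314 0.1407]
plate [-0.0161 -0.0247  0.1409]
plate [-0.0161  0.033   0.1408]
```

Request:
{"method": "jog_arm", "body": {"moves": [-0.003,0.004,0.03,0,0,0,-1,-0.007,0.008,0.1,0,0,0,-1,-0.009,0.01,0.18,0,0,0,-1,-0.009,0.01,0.26,0,0,0,-1,-0.009,0.01,0.32,0,0,0,-1,-0.009,0.01,0.35,0,0,0,-1,-0.009,0.01,0.355,0,0,0,-1,-0.009,0.01,0.355,0,0,0,-1]}}

```text
time: 6.25
position: [0.5489, 0.0277, 0.0449]
tool_rot: [0.215, 3.133, -0.0]
ft_force: [0.9, 0.4, -2.1]
grip_width: 0.176
grip_force: 30.0
```

```bash
python3 - <<'E'
from h import *
from bench import ctrl
import pickle
s=ctrl.get_state();im=ctrl.get_image("wrist");pickle.dump((s,im),open("w3.pkl","wb"))
print(s["time"],s["position"],s["tool_rot"],s["ft_force"])
cv2.imwrite("pics/w3.png",cv2.resize(im["pixels"][20:240,220:440],None,fx=2.7,fy=2.7,interpolation=cv2.INTER_CUBIC)[:,:,::-1])
E
```

```text
6.25 [0.54894895 0.02765389 0.04485778] [ 2.15180073e-01  3.13322047e+00 -2.64534442e-04] [ 0.88998729  0.36853967 -2.06763824]
```

View pics/w3.png

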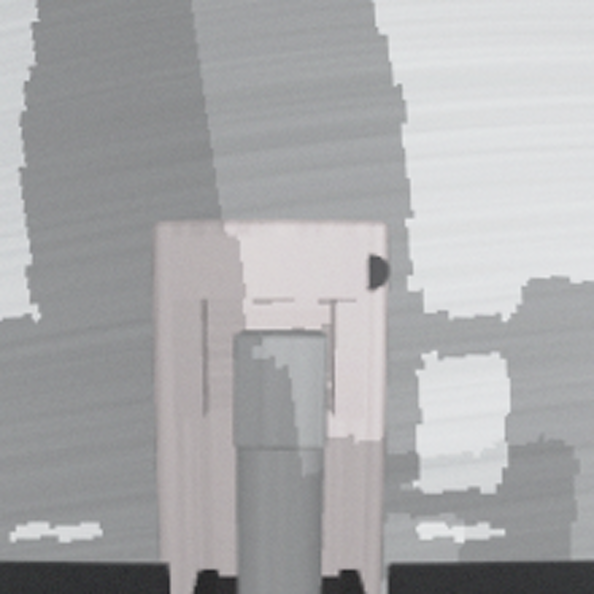

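The cheek inner edges are at u≈296 and 343.7, the stop's inner edge at v≈131, and the shaft block at u 306.7 to 341 with its end at v≈142.6. I'll compute the offsets.

```bash
python3 - <<'E'
from h import *
import pickle
s,im=pickle.load(open("w3.pkl","rb"))
R0=R.from_rotvec(s["tool_rot"]).as_matrix()
c=lambda u,v:(220+u/2.7,20+v/2.7)
def t(u,v,z):return (R0.T@(wonz(im,s,*c(u,v),z)-s["position"])).round(4)[:2]
zs=s["position"][2]+.0187
print("shaft end",t(280,331,zs+.008),"sides",t(234,400,zs+.008),t(327,400,zs+.008))
print("stop in",t(270,300,.046),"cheeks",t(205,350,.042),t(334,350,.042),t(205,410,.042),t(334,400,.042))
print("plate",t(156,222,.01),t(386,222,.01),t(158,450,.01),t(386,450,.01))
E
```

```text
shaft end [0.0602 0.0005] sides [ 0.0489 -0.0071] [0.0489 0.0081]
stop in [ 0.0649 -0.0014] cheeks [ 0.055  -0.0142] [0.055  0.0112] [ 0.043  -0.0144] [0.045  0.0113]
plate [ 0.0833 -0.0283] [0.0832 0.0254] [ 0.0287 -0.0288] [0.0287 0.0263]
```

Request:
{"method": "jog_arm", "body": {"moves": [0.002,-0.006,0,0,0,0,-1,0.002,-0.006,0.015,0,0,0,-1,0.002,-0.006,0.03,0,0,0,-1,0.002,-0.006,0.045,0,0,0,-1,0.002,-0.006,0.06,0,0,0,-1,0.002,-0.006,0.07,0,0,0,-1,0.002,-0.006,0.078,0,0,0,-1,0.002,-0.006,0.078,0,0,0,-1]}}

```text
time: 7.3
position: [0.5489, 0.0259, 0.0252]
tool_rot: [0.216, 3.133, 0.004]
ft_force: [-11.4, -0.4, 31.5]
grip_width: 0.173
grip_force: 30.0
```

```bash
python3 - <<'E'
from h import *
from bench import ctrl
import pickle
s=ctrl.get_state();im=ctrl.get_image("wrist");pickle.dump((s,im),open("w4.pkl","wb"))
print(s["time"],s["position"],s["tool_rot"],s["ft_force"],s["torque"])
a=cv2.resize(im["pixels"][90:240,270:390],None,fx=3.5,fy=3.5,interpolation=cv2.INTER_CUBIC)
t=ctrl.get_image("scene");b=cv2.resize(t["pixels"][160:230,300:365],None,fx=5.8,fy=7.5,interpolation=cv2.INTER_CUBIC)
b=cv2.resize(b,(378,525));cv2.imwrite("pics/w4.png",np.hstack([a,b])[:,:,::-1])
E
```

```text
7.3 [0.54893207 0.02585761 0.02520566] [0.21621086 3.1333873  0.00360321] [-11.43421038  -0.36846573  31.45425118] [-0.1374404   2.43446505  0.0025472 ]
```

View pics/w4.png

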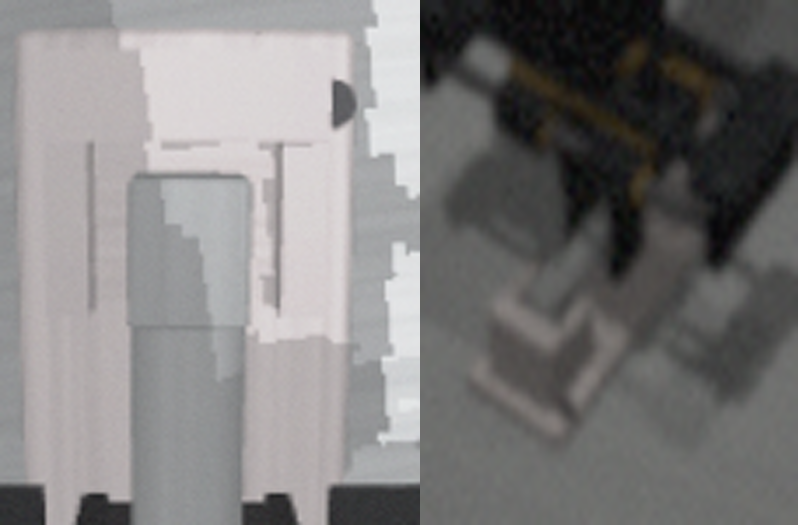

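The near end sits between the cheeks with a clear gap to the near stop. The far end is hard to make out. The contact height, only about 4 mm off nominal, points to the slot floor. I'll relieve the pressure, release and check.

Request:
{"method": "jog_arm", "body": {"moves": [0,0,-0.005,0,0,0,-1,0,0,-0.01,0,0,0,-1,0,0,-0.01,0,0,0,-0.5,0,0,-0.01,0,0,0,-0.3,0,0,-0.01,0,0,0,0,0,0,-0.01,0,0,0,0.2,0,0,-0.01,0,0,0,0.2,0,0,-0.01,0,0,0,0.2]}}

```text
time: 8.4
position: [0.5475, 0.0259, 0.0238]
tool_rot: [-0.215, -3.134, 0.001]
ft_force: [-0.2, 0.0, 0.2]
grip_width: 0.587
grip_force: 0.0
```

```bash
python3 - <<'E'
from h import *
from bench import ctrl
import pickle
s=ctrl.get_state();im=ctrl.get_image("wrist");pickle.dump((s,im),open("w5.pkl","wb"))
print(s["time"],s["position"],s["tool_rot"],s["ft_force"],s["grip_width"])
g=cv2.cvtColor(im["pixels"],cv2.COLOR_RGB2GRAY)
print(g[125:200,318:323].mean(1).round().astype(int))
for r in(150,170,215):print(r,g[r-1:r+2,295:350].mean(0).round().astype(int))
so,io=pickle.load(open("w4.pkl","rb"));g=cv2.cvtColor(io["pixels"],cv2.COLOR_RGB2GRAY)
print(g[125:200,318:323].mean(1).round().astype(int))
for r in(150,170,215):print(r,g[r-1:r+2,295:350].mean(0).round().astype(int))
E
```

```text
8.4 [0.5475462  0.02586256 0.02382014] [-2.15299475e-01 -3.13405370e+00  8.75254195e-04] [-0.17320198  0.00051574  0.17954837] 0.5865407786202426
[215 215 215 213 212 213 212 209 193 178 190 207 211 210 208 209 210 149
 130 151 175 185 183 182 182 182 182 181 182 182 182 180 172 153 153 154
 153 152 154 151 152 152 152 153 152 152 153 152 153 152 152 153 152 151
 151 152 151 151 151 151 149 143 132 147 149 149 149 148 149 149 149 148
 148 148 149]
150 [149 139 158 174 174 173 172 174 174 174 174 154 142 145 150 149 150 151
 152 151 151 148 170 178 182 183 185 183 185 183 182 182 182 181 181 183
 182 183 182 182 180 180 177 175 177 175 162 175 211 209 209 186 172 168
 150]
170 [148 141 155 173 174 174 174 174 174 175 173 149 143 147 149 148 149 149
 150 149 148 146 146 149 154 153 153 153 152 151 151 150 148 151 152 152
 152 157 177 178 176 174 172 171 174 166 162 174 206 207 207 201 196 186
 141]
215 [171 169 170 171 172 177 176 175 176 176 175 176 152 133 133 135 139 142
 141 143 145 149 150 149 149 148 147 147 149 149 149 147 146 146 147 147
 146 144 144 141 140 137 133 131 134 160
[... 331 characters left out ...]
 149 149 148]
150 [145 145 167 176 176 175 177 176 175 174 175 151 142 148 151 151 150 151
 150 150 150 147 172 181 183 183 185 184 184 182 181 181 181 181 183 182
 184 184 182 182 179 177 177 174 179 168 168 188 210 210 211 189 176 162
 137]
170 [147 139 154 173 174 172 172 172 172 171 172 146 143 147 149 149 148 150
 149 148 147 146 149 152 152 153 153 153 152 152 151 151 150 164 175 179
 181 181 177 177 174 174 173 172 173 160 182 206 205 199 180 171 168 156
 133]
215 [171 169 171 171 174 176 176 175 175 177 176 176 148 132 132 136 139 140
 141 144 145 148 149 148 148 145 146 146 149 147 147 146 146 146 145 146
 145 143 140 139 138 136 131 129 143 161 171 173 176 177 179 179 178 176
 177]
```

After release, force is zero. The near-stop gap is about 8.5 px, or 3.8 mm, so about 4.2 mm remains at the far stop and the shaft is home. I'll regrasp slightly lower and lift.

Request:
{"method": "jog_arm", "body": {"moves": [0,0,0.005,0,0,0,0.2,0,0,0.008,0,0,0,0.2,0,0,0.008,0,0,0,-1,0,0,0.008,0,0,0,-1,0,0,0.008,0,0,0,-1,0,0,0.008,0,0,0,-1,0,0,0.008,0,0,0,-1,0,0,0.008,0,0,0,-1], "newtons": 30}}

```text
time: 9.45
position: [0.5476, 0.0259, 0.0215]
tool_rot: [-0.215, -3.134, 0.001]
ft_force: [0.0, -0.6, 0.2]
grip_width: 0.172
grip_force: 30.0
```

```bash
python3 - <<'E'
from h import *
from bench import ctrl
import pickle
d=pickle.load(open("d0.pkl","rb"));im=d["top"];p=im["pixels"]
cv2.imwrite("pics/c2.png",cv2.resize(p[190:290,380:510],None,fx=6,fy=6,interpolation=cv2.INTER_CUBIC)[:,:,::-1])
s=ctrl.get_state();print(s["position"],s["ft_force"],s["grip_width"],s["grip_force"])
print(rel(s,[.538,-.316,.16],tool(.1)))
E
```

```text
[0.54755035 0.02588041 0.02148223] [ 0.04344883 -0.62326986  0.19375094] 0.17196468151690872 29.991113282521837
[-1.2430e-01 -1.1334e+00 -3.9890e-01 -4.0000e-04 -1.0000e-04 -2.2650e-01]
```

View pics/c2.png

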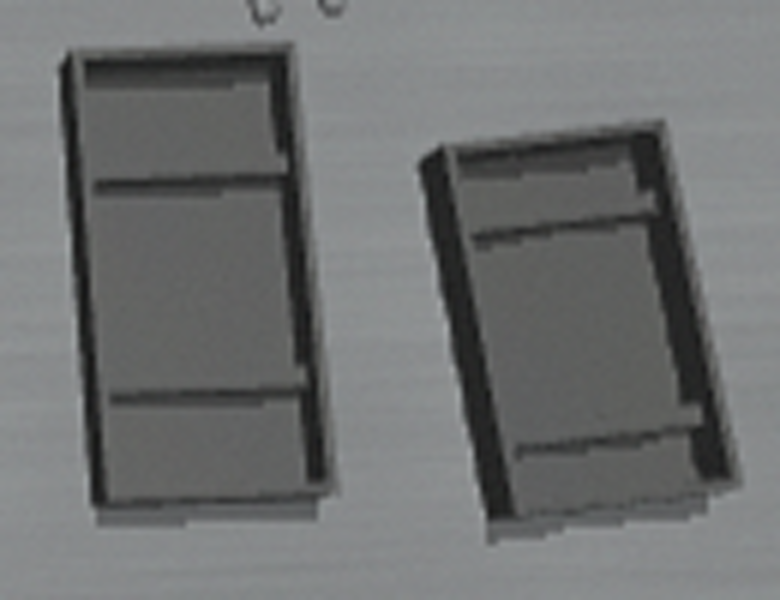

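The short tray's rim corners in crop pixels are (447,148), (663,122), (740,487) and (513,513). The long tray's are (82,55), (292,43), (331,490) and (105,502).

```bash
python3 - <<'E'
from h import *
from bench import ctrl
import pickle
im=pickle.load(open("d0.pkl","rb"))["top"]
for n,q in(("short",[(447,148),(663,122),(740,487),(513,513)]),("long",[(82,55),(292,43),(331,490),(105,502)])):
    W=np.array([onz(im,380+u/6,190+v/6,.034)[:2] for u,v in q]);e=W[0]+W[1]-W[2]-W[3];f=W[0]+W[3]-W[1]-W[2]
    print(n,W.mean(0).round(4),np.hypot(*e)/2,np.hypot(*f)/2,np.degrees([np.arctan2(e[1],e[0]),np.arctan2(-f[0],f[1])]))
s=ctrl.get_state()
print(R.from_rotvec(s["tool_rot"]).as_matrix().round(3).tolist(), s["joint_positions"].round(2))
E
```

```text
short [ 0.532  -0.3268] 0.14143344022985674 0.08631361767801149 [3.93753334 4.31171651]
long [ 0.5561 -0.1798] 0.1736438272691744 0.08424057032485982 [-1.265979    0.81935655]
[[-0.991, 0.137, -0.0], [0.137, 0.991, -0.0], [0.0, -0.0, -1.0]] [-0.65  0.34  0.64  1.94 -0.25  0.94  1.55]
```

Request:
{"method": "jog_arm", "body": {"moves": [0,0,-0.06,0,0,0,-1,0,-0.02,-0.18,0,0,0,-1,-0.01,-0.12,-0.3,0,0,-0.03,-1,-0.03,-0.3,-0.38,0,0,-0.07,-1,-0.05,-0.5,-0.4,0,0,-0.11,-1,-0.07,-0.69,-0.4,0,0,-0.15,-1,-0.09,-0.87,-0.4,0,0,-0.18,-1,-0.1,-1,-0.4,0,0,-0.198,-1]}}

```text
time: 10.45
position: [0.5356, -0.2784, 0.143]
tool_rot: [-0.108, 3.139, -0.003]
ft_force: [0.0, 0.5, -1.4]
grip_width: 0.173
grip_force: 30.0
```

```bash
python3 - <<'E'
from h import *
from bench import ctrl
s=ctrl.get_state();print(s["position"],s["joint_positions"].round(2),s["grip_width"])
print(rel(s,[.534,-.325,.13],tool(.07)))
E
```

```text
[ 0.53556853 -0.2784483   0.1429893 ] [-0.22  0.34  0.81  1.7  -0.26  1.21  2.28] 0.17282916838681467
[ 0.0159 -0.1543  0.1059 -0.0016  0.0007 -0.0014]
```

Request:
{"method": "jog_arm", "body": {"moves": [0.004,-0.04,0.02,0,0,0,-1,0.01,-0.09,0.06,0,0,0,-1,0.014,-0.13,0.09,0,0,0,-1,0.016,-0.154,0.105,0,0,0,-1,0.016,-0.154,0.105,0,0,0,-1,0.016,-0.154,0.105,0,0,0,-1,0.016,-0.154,0.105,0,0,0,-1,0.016,-0.154,0.105,0,0,0,-1]}}

```text
time: 11.45
position: [0.535, -0.3214, 0.1104]
tool_rot: [-0.111, 3.139, -0.001]
ft_force: [-0.2, 0.4, -1.6]
grip_width: 0.17
grip_force: 30.0
```

```bash
python3 - <<'E'
from h import *
from bench import ctrl
import pickle
s=ctrl.get_state();im=ctrl.get_image("wrist");pickle.dump((s,im),open("w6.pkl","wb"))
print(s["time"],s["position"],s["joint_positions"].round(2))
cv2.imwrite("pics/w6.png",cv2.resize(im["pixels"][40:260,180:480],None,fx=2.6,fy=2.6,interpolation=cv2.INTER_CUBIC)[:,:,::-1])
E
```

```text
11.45 [ 0.53501034 -0.3214384   0.11039847] [-0.13  0.43  0.79  1.68 -0.33  1.17  2.39]
```

View pics/w6.png

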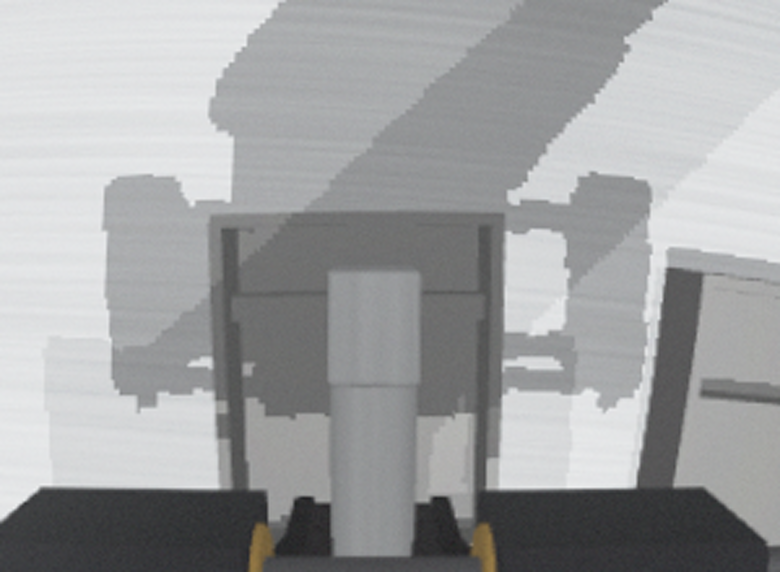

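The short tray's rim outer corners are at crop (210,214) and (503,214), and the sides at v=430 are u≈218 and 500. The shaft block spans 329 to 420, with its end at v=271.

```bash
python3 - <<'E'
from h import *
import pickle
s,im=pickle.load(open("w6.pkl","rb"))
R0=R.from_rotvec(s["tool_rot"]).as_matrix()
def t(u,v,z):return (R0.T@(wonz(im,s,180+u/2.6,40+v/2.6,z)-s["position"])).round(4)[:2]
zs=s["position"][2]+.0187
print("shaft",t(374.5,271,zs+.008),t(329,300,zs+.008),t(420,300,zs+.008))
print("rim near",t(210,214,.034),t(503,214,.034),"side",t(218,430,.034),t(500,430,.034))
g=cv2.cvtColor(im["pixels"],cv2.COLOR_RGB2GRAY)
for r in (150,180,205,215):print(r,g[r-1:r+2,258:280].mean(0).round().astype(int),g[r-1:r+2,360:380].mean(0).round().astype(int))
E
```

```text
shaft [0.0595 0.0005] [ 0.0546 -0.0071] [0.0546 0.0082]
rim near [ 0.0715 -0.0478] [0.0712 0.039 ] side [ 0.0053 -0.0474] [0.0053 0.0398]
150 [169 167 155 118 118 111 111 104  91  88  89  86  87  93 103 112 111 112
 112 111 110 112] [110 111 112 105  92  86  87  88  94 109 111 112 109 141 208 213 214 215
 214 214]
180 [195 194 208 186 129 112 110 110 103  93  86  88  87  86  93 129 151 149
 148 132 114 109] [108 110 110  97  87  88  89  87 104 110 110 112 114 185 194 193 193 193
 192 192]
205 [214 213 214 213 195 149 108 109 109 101  94  87  86  85  85  90 128 159
 159 160 158 159] [160 159 134 103  87  86  86 104 122 128 127 134 173 214 219 219 218 219
 219 219]
215 [216 217 216 217 215 204 158 155 157 157 132  85  85  85  84  85 126 157
 157 158 158 158] [158 158 122  88  86  85  86 118 135 141 139 151 197 214 217 217 217 216
 218 216]
```

Request:
{"method": "jog_arm", "body": {"moves": [0,-0.008,0.03,0,0,0,-1,0,-0.016,0.09,0,0,0,-1,0,-0.016,0.16,0,0,0,-1,0,-0.016,0.22,0,0,0,-1,0,-0.016,0.27,0,0,0,-1,0,-0.016,0.3,0,0,0,-1,0,-0.016,0.318,0,0,0,-1,0,-0.016,0.325,0,0,0,-1]}}

```text
time: 12.5
position: [0.5352, -0.3267, 0.0126]
tool_rot: [-0.11, 3.14, -0.001]
ft_force: [-0.8, 0.4, -2.1]
grip_width: 0.172
grip_force: 30.0
```

Request:
{"method": "jog_arm", "body": {"moves": [0,0,0.002,0,0,0,-1,0,0,0.004,0,0,0,-1,0,0,0.006,0,0,0,-1,0,0,0.008,0,0,0,-1,0,0,0.01,0,0,0,-1,0,0,0.01,0,0,0,-1,0,0,0.01,0,0,0,-1,0,0,0.01,0,0,0,-1]}}

```text
time: 13.5
position: [0.535, -0.3266, 0.0096]
tool_rot: [0.11, -3.139, 0.001]
ft_force: [0.6, -0.6, -1.3]
grip_width: 0.177
grip_force: 30.0
```

Request:
{"method": "jog_arm", "body": {"moves": [0,0,0.002,0,0,0,-1,0,0,0.004,0,0,0,-1,0,0,0.004,0,0,0,-0.45,0,0,0.004,0,0,0,-0.35,0,0,0.004,0,0,0,-0.3,0,0,0.004,0,0,0,-0.3,0,0,0.004,0,0,0,-0.3,0,0,0.004,0,0,0,-0.3]}}

```text
time: 14.5
position: [0.535, -0.3266, 0.0084]
tool_rot: [0.11, -3.139, 0.001]
ft_force: [-0.2, -1.2, 0.8]
grip_width: 0.346
grip_force: 0.0
```

Request:
{"method": "jog_arm", "body": {"moves": [0,0,-0.03,0,0,0,-0.3,0,0,-0.1,0,0,0,-0.3,0,0,-0.2,0,0,0,-0.3,0,0,-0.3,0,0,0,0,0,0,-0.4,0,0,0,1,0,0,-0.5,0,0,0,1,0,0,-0.55,0,0,0,1,0,0,-0.55,0,0,0,1]}}

```text
time: 15.5
position: [0.5356, -0.327, 0.175]
tool_rot: [-0.11, 3.137, -0.002]
ft_force: [-0.6, -0.4, -0.1]
grip_width: 0.833
grip_force: 0.0
```

```bash
python3 - <<'E'
from h import *
from bench import ctrl
import pickle
s=ctrl.get_state();im=ctrl.get_image("wrist");pickle.dump((s,im),open("w7.pkl","wb"))
print(s["time"],s["position"],s["joint_positions"].round(2))
t=ctrl.get_image("scene");pickle.dump(t,open("sc7.pkl","wb"))
a=cv2.resize(im["pixels"][60:260,200:440],None,fx=1.8,fy=1.8)
b=cv2.resize(t["pixels"][130:210,205:305],(432,360),interpolation=cv2.INTER_CUBIC)
cv2.imwrite("pics/w7.png",np.hstack([a,b[:,:360]])[:,:,::-1])
mid=np.array([.5644,.2084,.0816]);M=tool(.0725,np.pi/6)
# next: above long shaft
print(R.from_rotvec(s["tool_rot"]).as_matrix().round(3).tolist())
print(rel(s,[.57,.32,.22],M))
E
```

```text
15.5 [ 0.53563694 -0.32701376  0.17501508] [-0.14  0.38  0.82  1.6  -0.28  1.28  2.37]
[[-0.998, -0.07, 0.002], [-0.07, 0.998, -0.001], [-0.002, -0.001, -1.0]]
[-2.9680e-01  2.1433e+00 -9.8400e-02 -2.0000e-03 -4.9770e-01 -1.9000e-03]
```

View pics/w7.png

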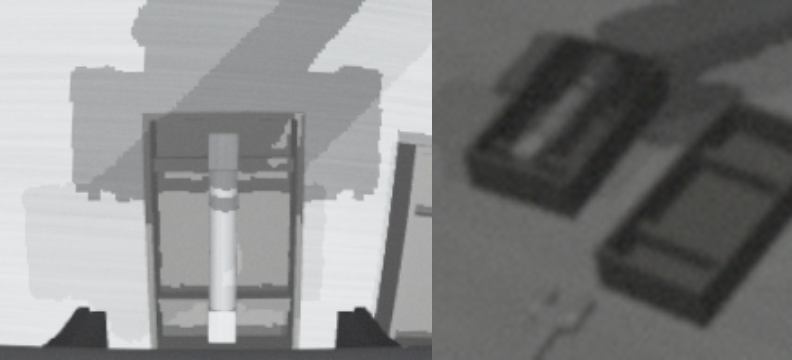

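The short shaft lies flat and lengthways in its tray. Now I'll travel back to the long shaft.

Request:
{"method": "jog_arm", "body": {"moves": [0,0.06,-0.02,0,0,0,1,0,0.18,-0.05,0,0,0,1,-0.02,0.33,-0.07,0,0,0,1,-0.03,0.48,-0.07,0,0,0,1,-0.04,0.63,-0.07,0,0,0,1,-0.05,0.78,-0.07,0,0,0,1,-0.06,0.92,-0.07,0,0,0,1,-0.07,1,-0.07,0,0,0,1]}}

```text
time: 16.6
position: [0.5339, -0.0228, 0.1928]
tool_rot: [0.115, -3.137, 0.0]
ft_force: [0.2, -0.2, 0.7]
grip_width: 0.995
grip_force: 0.0
```

Request:
{"method": "jog_arm", "body": {"moves": [0,0.1,0,0,0,0,1,0,0.26,0,0,0,0,1,-0.01,0.42,0,0,-0.05,0,1,-0.02,0.57,0,0,-0.13,0,1,-0.02,0.72,0,0,-0.22,0,1,-0.02,0.85,0,0,-0.32,0,1,-0.02,0.95,0,0,-0.42,0,1,-0.02,1,0,0,-0.5,0,1]}}

```text
time: 17.6
position: [0.5181, 0.2757, 0.1925]
tool_rot: [-0.097, 2.616, 0.024]
ft_force: [0.5, -0.3, -0.8]
grip_width: 1.0
grip_force: 0.0
```

```bash
python3 - <<'E'
from h import *
from bench import ctrl
s=ctrl.get_state();print(s["position"],s["joint_positions"].round(2))
M=tool(.0725,np.pi/6)
print(rel(s,np.array([.5702,.3185,.0867])-M[:,2]*.12,M))
E
```

```text
[0.51809461 0.27573129 0.19253129] [-1.02 -0.12  0.27  2.09  0.49  0.8   0.62]
[ 0.0172  0.1297  0.0595 -0.0007  0.0007  0.0018]
```

Request:
{"method": "jog_arm", "body": {"moves": [0.005,0.04,0.02,0,0,0,1,0.01,0.08,0.04,0,0,0,1,0.015,0.12,0.055,0,0,0,1,0.017,0.13,0.06,0,0,0,1,0.017,0.13,0.06,0,0,0,1,0.017,0.13,0.06,0,0,0,1,0.017,0.13,0.06,0,0,0,1,0.017,0.13,0.06,0,0,0,1]}}

```text
time: 18.6
position: [0.5218, 0.3129, 0.1762]
tool_rot: [-0.091, 2.617, 0.024]
ft_force: [0.0, 0.1, 0.4]
grip_width: 1.0
grip_force: 0.0
```

```bash
python3 - <<'E'
from h import *
from bench import ctrl
import pickle
s=ctrl.get_state();im=ctrl.get_image("wrist");pickle.dump((s,im),open("w8.pkl","wb"))
print(s["time"],s["position"])
g=cv2.cvtColor(im["pixels"],cv2.COLOR_RGB2GRAY)
F=np.array([.5702,.3185,.0867])-.075*np.array([.8637,.0628,.5]);print("pred low end",wproj(im,s,F),wproj(im,s,F+.075*np.array([.8637,.0628,.5])))
print(g[105:165,318:326].mean(1).round().astype(int))
for r in(140,180,200):print(r,g[r-1:r+2,300:345].mean(0).round().astype(int))
cv2.imwrite("pics/w8.png",cv2.resize(im["pixels"][60:260,200:440],None,fx=2.5,fy=2.5)[:,:,::-1])
E
```

```text
18.6 [0.52184749 0.31289246 0.17623009]
pred low end [325.17708847 114.59925399] [325.29782751 201.1517817 ]
[144 144 163 210 210 208 210 209 210 191 178 194 201 201 201 201 201 201
 200 192 183 184 185 184 184 185 184 184 183 184 199 203 202 196 182 184
 185 185 185 185 185 185 185 185 185 184 184 185 184 184 184 185 184 186
 184 185 185 185 185 185]
140 [229 228 228 229 229 229 225 224 223 223 223 223 223 217 211 222 209 164
 157 169 176 184 192 196 198 198 201 201 195 193 191 187 182 175 164 159
 196 221 210 166 216 225 225 224 223]
180 [227 217 212 212 213 213 213 212 213 211 213 213 167 146 146 146 145 143
 153 166 179 185 195 198 199 200 202 203 198 197 192 188 180 172 159 147
 141 147 147 205 223 227 228 227 227]
200 [221 221 222 221 221 222 221 221 219 216 213 180 154 143 146 144 144 140
 151 166 174 184 193 198 198 200 204 203 198 196 192 186 180 169 157 146
 145 145 145 146 190 216 221 221 221]
```

View pics/w8.png

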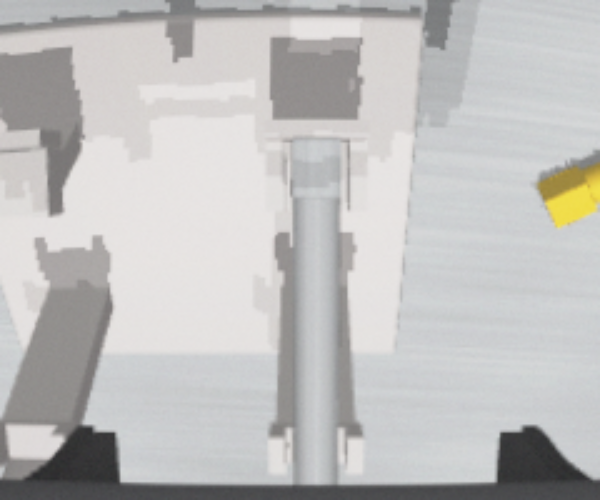

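The long shaft sits in its cradle, centred at u≈326 with its low end at v≈115, about 2 mm to tool +y. I'll compute the final offsets.

```bash
python3 - <<'E'
from h import *
import pickle
s,im=pickle.load(open("w8.pkl","rb"))
n=np.array([-.5*np.cos(.0725),-.5*np.sin(.0725),.866]);ax=np.array([.8637,.0628,.5])
F=np.array([.5702,.3185,.0867])-.075*ax
def onp(u,v,off):
    o,d=wray(im,s,u,v);return o+d*((F+n*off-o)@n)/(d@n)
E=onp(326,115,.008)-n*.008;m=onp(326.3,200,0);print(F,E,m,E+.075*ax)
mid=E+.075*ax;print(rel(s,mid,tool(.0725,np.pi/6)),rel(s,m,tool(.0725,np.pi/6)))
E
```

```text
[0.5054225 0.31379   0.0492   ] [0.50594394 0.31444502 0.04952766] [0.56924114 0.31931154 0.08618092] [0.57072144 0.31915502 0.08702766]
[ 0.0067  0.0096  0.4018 -0.0014  0.     -0.0021] [ 0.0123  0.0105  0.4018 -0.0014  0.     -0.0021]
```

Request:
{"method": "jog_arm", "body": {"moves": [0.007,0.01,0.06,0,0,0,1,0.007,0.01,0.16,0,0,0,1,0.007,0.01,0.27,0,0,0,1,0.007,0.01,0.35,0,0,0,1,0.007,0.01,0.39,0,0,0,1,0.007,0.01,0.402,0,0,0,1,0.007,0.01,0.402,0,0,0,-1,0.007,0.01,0.402,0,0,0,-1], "newtons": 35}}

```text
time: 19.65
position: [0.58, 0.3207, 0.0715]
tool_rot: [-0.092, 2.616, 0.026]
ft_force: [0.8, 0.8, 0.5]
grip_width: 0.854
grip_force: 0.0
```

Request:
{"method": "jog_arm", "body": {"moves": [0,0,0,0,0,0,-1,0,0,0,0,0,0,-1,0,0,0,0,0,0,-1,0,0,0,0,0,0,-1,0,0,-0.02,0,0,0,-1,0,0,-0.06,0,0,0,-1,0,0,-0.12,0,0,0,-1,0,0,-0.2,0,0,0,-1]}}

```text
time: 20.65
position: [0.5488, 0.3174, 0.1225]
tool_rot: [-0.092, 2.618, 0.022]
ft_force: [-0.0, 0.9, -2.4]
grip_width: 0.17
grip_force: 35.0
```

```bash
python3 - <<'E'
from h import *
from bench import ctrl
s=ctrl.get_state();print(s["position"],s["joint_positions"].round(2))
print(R.from_rotvec(s["tool_rot"]).as_matrix().round(3).tolist())
print(rel(s,[.56,.02,.2],tool(0)),rel(s,[.56,.06,.2],tool(0)))
E
```

```text
[0.54879485 0.31735662 0.12245495] [-1.02  0.08  0.28  2.05  0.5   0.65  0.55]
[[-0.865, -0.07, 0.497], [-0.061, 0.998, 0.033], [-0.499, -0.002, -0.867]]
[-0.0695 -0.9917 -0.1845  0.0159  0.4982  0.0654] [-0.0776 -0.8587 -0.18    0.0159  0.4982  0.0654]
```

Request:
{"method": "jog_arm", "body": {"moves": [0,-0.05,-0.06,0,0,0,-1,-0.01,-0.17,-0.12,0,0.04,0,-1,-0.02,-0.31,-0.16,0,0.12,0.01,-1,-0.03,-0.46,-0.18,0.005,0.21,0.03,-1,-0.04,-0.61,-0.184,0.01,0.3,0.04,-1,-0.05,-0.76,-0.184,0.012,0.38,0.05,-1,-0.06,-0.9,-0.184,0.015,0.45,0.06,-1,-0.07,-0.992,-0.184,0.016,0.498,0.065,-1]}}

```text
time: 21.65
position: [0.5613, 0.0182, 0.1816]
tool_rot: [0.002, 3.141, 0.002]
ft_force: [0.2, 0.4, -1.6]
grip_width: 0.173
grip_force: 35.0
```

```bash
python3 - <<'E'
from h import *
from bench import ctrl
s=ctrl.get_state();print(s["position"],s["joint_positions"].round(2))
print(rel(s,[.559,-.177,.13],tool(0)))
E
```

```text
[0.56130077 0.01823822 0.18157285] [-0.67  0.18  0.66  1.75 -0.11  1.25  1.59]
[ 7.000e-03 -6.511e-01  2.335e-01  1.100e-03  2.000e-04 -1.000e-03]
```

Request:
{"method": "jog_arm", "body": {"moves": [0,-0.1,0.02,0,0,0,-1,0,-0.24,0.06,0,0,0,-1,0.003,-0.38,0.12,0,0,0,-1,0.005,-0.51,0.18,0,0,0,-1,0.007,-0.61,0.22,0,0,0,-1,0.007,-0.65,0.233,0,0,0,-1,0.007,-0.65,0.233,0,0,0,-1,0.007,-0.65,0.233,0,0,0,-1]}}

```text
time: 22.65
position: [0.5604, -0.1723, 0.1113]
tool_rot: [-0.005, 3.139, 0.004]
ft_force: [0.6, 0.4, -2.2]
grip_width: 0.174
grip_force: 35.0
```

```bash
python3 - <<'E'
from h import *
from bench import ctrl
import pickle
s=ctrl.get_state();im=ctrl.get_image("wrist");pickle.dump((s,im),open("w9.pkl","wb"))
print(s["time"],s["position"],s["tool_rot"],s["joint_positions"].round(2))
g=cv2.cvtColor(im["pixels"],cv2.COLOR_RGB2GRAY)
print("col324",g[70:150,321:327].mean(1).round().astype(int));print("col295",g[70:130,290:300].mean(1).round().astype(int))
for r in(112,125,180,205):print(r,g[r-1:r+2,255:395].mean(0).round().astype(int))
E
```

```text
22.65 [ 0.56040276 -0.17233511  0.11132615] [-0.0051557   3.13899235  0.00358814] [-0.37  0.32  0.74  1.77 -0.24  1.14  2.02]
col324 [143 142 141 141 140 141 147 147 146 144 146 142 140 144 147 144 143 143
 144 142 142 142 142 144 145 144 146 144 144 122 114 113 113 113  98  84
  93 106 111 112 112 111 136 149 154 154 155 153 154 155 155 154 153 153
 154 153 153 153 153 153 152 152 152 152 152 152 152 151 151 151 150 151
 150 151 150 150 150 150 149 150]
col295 [145 142 141 140 141 140 146 147 147 144 144 142 142 144 147 146 145 145
 145 144 142 141 143 145 145 146 145 143 144 128 116 112 112 109 101  85
  87 111 112 111 112 113 112 112 112 111 111 112 111 110 111 111 111 111
 111 110 110 111 110 111]
112 [226 226 223 197 115 113 113 113 103  90  88  87  88  86  86 108 113 112
 112 112 112 112 112 111 113 112 112 112 112 113 112 111 112 112 111 112
 111 113 112 113 113 112 113 112 112 112 112 112 111 114 112 111 116 124
 130 131 131 131 130 129 130 130 131 131 134 135 134 131 133 131 132 131
 132 132 131 132 132 133 132 130 127 129 128 122 112 113 112 113 112 114
 112 113 114 112 113
[... 1202 characters left out ...]
6  86  90 101 107 110 109 136 176 188 189 188 188 189 189 189 189 191
 190 192 191 192 191 193 193 195 196 195 191 152 150 150]
205 [215 215 216 215 215 198 151 106 106 106 103  86  84  85  87  83  84 146
 156 156 156 157 156 156 156 157 157 157 158 157 157 156 157 158 159 156
 156 158 159 156 158 157 156 157 157 157 157 157 157 157 157 157 146 136
 129 134 137 139 140 143 146 148 149 148 147 146 148 148 148 148 148 147
 146 146 144 147 142 142 140 137 134 130 130 146 156 159 159 158 160 175
 177 178 175 176 177 178 177 179 176 177 178 177 167 157 150  97  88  86
  85  94 114 124 126 126 151 186 215 214 214 214 214 215 216 214 214 214
 214 215 215 214 214 214 214 213 215 214 214 214 214 214]
```

The long tray's rim near edge is at v≈98.7, with sides 258.5/372.5 at v=112 and 261/369.5 at v=205. The shaft end is at v≈111.7, spanning u 307 to 338.5.

```bash
python3 - <<'E'
from h import *
import pickle
s,im=pickle.load(open("w9.pkl","rb"))
R0=R.from_rotvec(s["tool_rot"]).as_matrix()
def t(u,v,z):return (R0.T@(wonz(im,s,u,v,z)-s["position"])).round(4)[:2]
zs=s["position"][2]+.0187
print("shaft",t(323,111.7,zs+.008),t(307,125,zs+.008),t(339,125,zs+.008))
print("rim",t(315,98.7,.034),t(258.5,112,.034),t(372.5,112,.034),t(261,205,.034),t(369.5,205,.034))
E
```

```text
shaft [0.0737 0.0001] [ 0.0679 -0.0068] [0.0679 0.007 ]
rim [ 0.089  -0.0059] [ 0.0797 -0.0496] [0.0793 0.0383] [ 0.0055 -0.0499] [0.0054 0.0377]
```

```bash
python3 - <<'E'
from h import *
import pickle
for f,L,a,b in(("w9.pkl",.075,100,160),("w6.pkl",.06,130,200),("w3.pkl",.06,130,200)):
    s,im=pickle.load(open(f,"rb"));g=cv2.cvtColor(im["pixels"],cv2.COLOR_RGB2GRAY).astype(float)
    prof=np.abs(np.diff(g[a:b,312:334],axis=0)).mean(1);i=np.argsort(prof)[-5:]
    print(f,[(a+k+.5,prof[k].round(1)) for k in sorted(i)])
    R0=R.from_rotvec(s["tool_rot"]).as_matrix()
    gx=np.abs(np.diff(g[:,290:358],axis=1))
    for v in(120,130,140,150,160,175,200,215):
        pr=gx[v-2:v+3].mean(0);l=np.argmax(pr[10:25])+300.5;r=np.argmax(pr[40:57])+330.5;print(v,l,r,end="; ")
    print()
    for th in(-6,0,6,12):
        c,q=np.cos(np.radians(th)),np.sin(np.radians(th))
        def P(x,y):return wproj(im,s,s["position"]+R0@np.array([x*c-.008*-q*-1,y,-.0187+x*q-.008*c])).round(1)
        print(th,P(L,-.008),P(L,.008),P(L-.02,-.008),P(L-.02,.008))
E
```

```text
w9.pkl [(np.float64(103.5), np.float64(14.0)), (np.float64(104.5), np.float64(14.4)), (np.float64(106.5), np.float64(15.5)), (np.float64(111.5), np.float64(23.1)), (np.float64(152.5), np.float64(14.0))]
120 307.5 338.5; 130 307.5 338.5; 140 306.5 338.5; 150 306.5 338.5; 160 308.5 338.5; 175 308.5 337.5; 200 307.5 337.5; 215 307.5 343.5; 
-6 [303.1 106.8] [342.4 106.8] [303.7 154.4] [341.9 154.4]
0 [304.3 108.9] [341.3 108.9] [304.5 154.5] [341.  154.5]
6 [305.3 112.6] [340.3 112.6] [305.3 155.8] [340.3 155.8]
12 [306.2 117.5] [339.3 117.5] [306.  158.3] [339.6 158.3]
w6.pkl [(np.float64(143.5), np.float64(14.7)), (np.float64(144.5), np.float64(14.0)), (np.float64(186.5), np.float64(7.3)), (np.float64(187.5), np.float64(10.0)), (np.float64(188.5), np.float64(13.8))]
120 310.5 332.5; 130 308.5 340.5; 140 307.5 337.5; 150 305.5 341.5; 160 305.5 340.5; 175 305.5 341.5; 200 306.5 339.5; 215 306.5 339.5; 
-6 [303.6 142.7] [342.1 142.7] [304.4 188.5] [341.3 188.5]
0 [304.5 143.1] [341.2 143.1] [304.9 188. ] [340.7 188. ]
6 [305.3 144.9] [340.3 144.9] [305.5 188.4] [340.2 188.4]
12 [306.1 147.9] [339.6 147.9] [306.  189.7] [339.7 189.7]
w3.pkl [(np.float64(131.5), np.float64(12.1)), (np.float64(141.5), np.float64(57.3)), (np.float64(142.5), np.float64(13.2)), (np.float64(143.5), np.float64(18.0)), (np.float64(144.5), np.float64(15.4))]
120 309.5 335.5; 130 309.5 344.5; 140 310.5 343.5; 150 305.5 343.5; 160 305.5 343.5; 175 305.5 340.5; 200 306.5 339.5; 215 306.5 338.5; 
-6 [303.4 142.7] [341.9 142.7] [304.2 188.5] [341.1 188.5]
0 [304.3 143.1] [341.  143.1] [304.8 188. ] [340.6 188. ]
6 [305.1 144.9] [340.2 144.9] [305.3 188.4] [340.  188.4]
12 [305.9 148. ] [339.4 147.9] [305.8 189.7] [339.5 189.7]
```

The long shaft's block looks narrower and shorter than a level grasp predicts. It is either tilted about 12° in the pads or sitting lower in the hand. I'll check the far end numerically in the fixed cameras.

```bash
python3 - <<'E'
from h import *
from bench import ctrl
import pickle
s=ctrl.get_state();R0=R.from_rotvec(s["tool_rot"]).as_matrix()
for n in("scene","top"):
    im=ctrl.get_image(n);pickle.dump(im,open(n+"9.pkl","wb"));g=cv2.cvtColor(im["pixels"],cv2.COLOR_RGB2GRAY)
    for th,dz in((0,0),(12,0),(0,.015)):
        c,q=np.cos(np.radians(th)),np.sin(np.radians(th))
        print(n,th,dz,[proj(im,s["position"]+R0@np.array([x*c,0,-.0187+x*q+dz])).round(1) for x in(-.075,-.055,0,.055,.075)])
    u,v=proj(im,s["position"]+R0@np.array([-.075,0,-.0187])).astype(int)
    print(u-17,v-17);print("\n".join(" ".join("%3d"%k for k in row) for row in g[v-17:v+18,u-17:u+18]))
E
```

```text
scene 0 0 [array([253.3, 163.8]), array([257.3, 159.6]), array([267.9, 148.2]), array([277.8, 137.5]), array([281.3, 133.8])]
scene 12 0 [array([252.8, 159.2]), array([257. , 156.2]), array([267.9, 148.2]), array([278. , 140.8]), array([281.5, 138.2])]
scene 0 0.015 [array([254. , 167.8]), array([258. , 163.6]), array([268.4, 152.2]), array([278.3, 141.5]), array([281.7, 137.8])]
236 146
 66  70  73  78  93 105 104  99  89  71  61  57  49  51  49  51  50  49  53  61  53  50  57  77  85  62  25  19  15  19  20  18  33  33  10
 66  73  81  92 101 106  97  90  78  61  56  55  51  52  52  50  50  57  59  53  52  44  51  78  94  81  45  19  14  21  17  26  28  33  19
 59  74  88 100 104 102  91  77  67  58  60  59  58  56  56  59  54  61  54  47  46  47  49  77  94  89  53  24  15  16  21  20  26  35  21
 65  85  99 105 100  90  80  69  59  57  62  64  70  64  71  70  65  59  55  41  42  40  50  70  92  88  54  22  12  19  19  27  35  26  18
 85  99 104 103  93  81  69  55  49  58  63  63  68  70  71  72  65  57  44  40  42  39  48  65  86  85  59  27  19  15  21  25  37  34  24
 97 102 1
[... 8775 characters left out ...]

 87  88  77  78  80  72  77  71  42  42  42  42  44  40  40  39  41  37  39  42  13   9  12  21  28  66  55  35  30  34  30  32  31  34  38
106 107  81  86  88  69  63  84  39  38  42  39  39  40  40  40  38  42  42  35  14   8  11  22  31  63  54  35  34  33  34  36  32  32  38
 54  44  42  47  48  49  43  77  35  38  36  35  38  34  34  36  40  41  39  30  10  14   9  24  29  57  41  33  34  33  32  34  30  34  38
 39  41  40  41  41  37  38  39  38  43  41  43  38  43  43  40  40  38  37  26   8   9  14  21  29  45  41  29  33  38  36  34  35  37  36
 40  39  37  40  43  42  40  42  38  41  40  39  39  35  38  39  38  33  38  22  16   5   4  17  26  36  42  35  32  34  35  35  34  36  36
```

Both fixed views show the far end low or level rather than raised, so the shaft is level but held low, near the fingertips. Contact will come early, so I'll lower in small steps watching force.

Request:
{"method": "jog_arm", "body": {"moves": [0.003,-0.01,0.03,0,0,0,-1,0.0075,-0.02,0.08,0,0,0,-1,0.0075,-0.02,0.13,0,0,0,-1,0.0075,-0.02,0.18,0,0,0,-1,0.0075,-0.02,0.22,0,0,0,-1,0.0075,-0.02,0.24,0,0,0,-1,0.0075,-0.02,0.25,0,0,0,-1,0.0075,-0.02,0.25,0,0,0,-1]}}

```text
time: 23.8
position: [0.5577, -0.1804, 0.0359]
tool_rot: [-0.001, 3.14, 0.001]
ft_force: [-1.3, 0.3, -1.2]
grip_width: 0.168
grip_force: 35.0
```

Request:
{"method": "jog_arm", "body": {"moves": [0,0,0.003,0,0,0,-1,0,0,0.006,0,0,0,-1,0,0,0.009,0,0,0,-1,0,0,0.012,0,0,0,-1,0,0,0.015,0,0,0,-1,0,0,0.018,0,0,0,-1,0,0,0.02,0,0,0,-1,0,0,0.02,0,0,0,-1]}}

```text
time: 24.8
position: [0.5574, -0.1802, 0.0297]
tool_rot: [-0.001, 3.14, 0.002]
ft_force: [-0.0, 0.5, -2.0]
grip_width: 0.172
grip_force: 35.0
```

Request:
{"method": "jog_arm", "body": {"moves": [0,0,0.002,0,0,0,-1,0,0,0.004,0,0,0,-1,0,0,0.006,0,0,0,-1,0,0,0.008,0,0,0,-1,0,0,0.01,0,0,0,-1,0,0,0.012,0,0,0,-1,0,0,0.014,0,0,0,-1,0,0,0.014,0,0,0,-1]}}

```text
time: 25.8
position: [0.5575, -0.1803, 0.0257]
tool_rot: [-0.001, 3.14, 0.002]
ft_force: [-1.6, -0.2, -0.4]
grip_width: 0.171
grip_force: 35.0
```

Request:
{"method": "jog_arm", "body": {"moves": [0,0,0.002,0,0,0,-1,0,0,0.004,0,0,0,-1,0,0,0.006,0,0,0,-1,0,0,0.008,0,0,0,-1,0,0,0.01,0,0,0,-1,0,0,0.01,0,0,0,-1,0,0,0.01,0,0,0,-1,0,0,0.01,0,0,0,-1]}}

```text
time: 26.8
position: [0.5577, -0.1804, 0.0253]
tool_rot: [-0.001, 3.14, 0.005]
ft_force: [-8.5, 3.5, 19.8]
grip_width: 0.166
grip_force: 35.0
```

```bash
cat > q.py <<'E'
from h import *
from bench import ctrl
import pickle,sys
s=ctrl.get_state();im=ctrl.get_image("wrist");pickle.dump((s,im),open(sys.argv[1],"wb"))
g=cv2.cvtColor(im["pixels"],cv2.COLOR_RGB2GRAY).astype(float)
R0=R.from_rotvec(s["tool_rot"]).as_matrix();print(s["position"],s["ft_force"],s["torque"])
print("col",[(v,int(g[v,318:328].mean())) for v in range(84,160,1)])
for v in(115,125,140,165,190,205):print(v,g[v-1:v+2,298:348].mean(0).round().astype(int))
for th,h in((0,.028),(0,.0453),(5,.028),(-5,.028)):
    c,q=np.cos(np.radians(th)),np.sin(np.radians(th))
    P=lambda x,y:wproj(im,s,np.r_[s["position"][:2],h]+R0@np.array([x*c,y,x*q-.008])).round(1)
    print(th,h,P(.075,-.008),P(.075,.008),P(.055,-.008),P(.055,.008))
E
python3 q.py w10.pkl
```

```text
[ 0.55767    -0.18035421  0.02532617] [-8.48680989  3.54377396 19.82371429] [0.73727351 1.80971212 0.00495597]
col [(84, 144), (85, 144), (86, 145), (87, 145), (88, 144), (89, 124), (90, 112), (91, 112), (92, 112), (93, 113), (94, 112), (95, 113), (96, 110), (97, 96), (98, 82), (99, 84), (100, 83), (101, 81), (102, 105), (103, 113), (104, 112), (105, 112), (106, 112), (107, 111), (108, 111), (109, 112), (110, 111), (111, 111), (112, 137), (113, 151), (114, 155), (115, 155), (116, 155), (117, 154), (118, 155), (119, 154), (120, 154), (121, 154), (122, 153), (123, 153), (124, 153), (125, 154), (126, 154), (127, 154), (128, 154), (129, 153), (130, 152), (131, 153), (132, 152), (133, 152), (134, 152), (135, 151), (136, 152), (137, 152), (138, 152), (139, 151), (140, 151), (141, 151), (142, 151), (143, 150), (144, 151), (145, 151), (146, 151), (147, 150), (148, 150), (149, 150), (150, 148), (151, 140), (152, 131), (153, 148), (154, 149), (155, 149), (156, 148), (157, 148), (158, 147), (159, 148)]
115 [111 111 110 112 111 112 113 112 117 130 148 152 151 151 151 152 151 150
 148 152 155 157
[... 712 characters left out ...]
2 102 102 102 103 101 102]
190 [105 106 107 106 107 106 106 106 105 110 119 130 134 135 140 143 143 145
 147 149 150 147 145 147 148 149 148 148 145 146 146 145 145 144 143 141
 137 134 131 126 112 105 106 105 105 105 105 106 107 104]
205 [107 106 106 103 106 105 106 106 105 103 114 129 133 136 137 140 142 145
 149 150 149 147 147 147 148 148 147 147 146 147 145 146 146 143 143 140
 137 133 128 125 112 106 106 105 107 105 105 106 106 105]
0 0.028 [306.2 110.8] [339.3 110.8] [306.4 151.6] [339.1 151.6]
0 0.0453 [304.2 108.8] [341.6 108.8] [304.5 154.8] [341.3 154.8]
5 0.028 [306.9 112.1] [338.6 112.1] [306.9 151.3] [338.6 151.3]
-5 0.028 [305.5 110.7] [340.1 110.7] [305.9 152.8] [339.7 152.8]
```

This matches a level shaft with its axis at 28 mm, resting on the ribs and held near the fingertips. I'll relieve the pressure, open a little, retract and check.

Request:
{"method": "jog_arm", "body": {"moves": [0,0,-0.005,0,0,0,-1,0,0,-0.008,0,0,0,-1,0,0,-0.008,0,0,0,-0.45,0,0,-0.008,0,0,0,-0.35,0,0,-0.008,0,0,0,-0.3,0,0,-0.008,0,0,0,-0.3,0,0,-0.008,0,0,0,-0.3,0,0,-0.008,0,0,0,-0.3]}}

```text
time: 27.85
position: [0.5575, -0.1803, 0.025]
tool_rot: [-0.001, 3.14, 0.001]
ft_force: [0.5, 0.2, 0.1]
grip_width: 0.351
grip_force: 0.0
```

Request:
{"method": "jog_arm", "body": {"moves": [0,0,-0.02,0,0,0,-0.3,0,0,-0.07,0,0,0,-0.3,0,0,-0.15,0,0,0,-0.3,0,0,-0.25,0,0,0,-0.3,0,0,-0.35,0,0,0,-0.3,0,0,-0.45,0,0,0,-0.3,0,0,-0.5,0,0,0,-0.3,0,0,-0.5,0,0,0,-0.3]}}

```text
time: 28.85
position: [0.5579, -0.1807, 0.1762]
tool_rot: [-0.001, 3.137, 0.001]
ft_force: [0.4, 0.2, -0.6]
grip_width: 0.354
grip_force: 0.0
```

```bash
python3 - <<'E'
from h import *
from bench import ctrl
import pickle
s=ctrl.get_state();im=ctrl.get_image("wrist");pickle.dump((s,im),open("w11.pkl","wb"))
print(s["time"],s["position"],s["ft_force"],s["grip_width"])
R0=R.from_rotvec(s["tool_rot"]).as_matrix()
g=cv2.cvtColor(im["pixels"],cv2.COLOR_RGB2GRAY).astype(float)
for th,h in((0,.028),(6,.028),(-6,.028)):
    q=np.sin(np.radians(th));print(th,[wproj(im,s,np.r_[.5577,-.1803,h]+R0@np.array([x,y,x*q-.008])).round(1).tolist() for x in(.077,-.073) for y in(-.008,.008)])
print("col",[int(k) for k in g[110:270,318:328].mean(1)])
for v in(145,155,165,210,225,240):print(v,g[v-1:v+2,295:350].mean(0).round().astype(int))
E
```

```text
28.85 [ 0.55792612 -0.18066823  0.17624611] [ 0.41969556  0.17866807 -0.59913073] 0.35411748332276854
0 [[314.6, 116.0], [331.2, 116.0], [315.4, 260.6], [330.4, 260.6]]
6 [[314.8, 116.3], [331.0, 116.3], [315.2, 263.7], [330.5, 263.7]]
-6 [[314.4, 115.7], [331.4, 115.7], [315.6, 257.7], [330.2, 257.7]]
col [112, 95, 97, 107, 112, 112, 112, 112, 110, 147, 153, 153, 153, 152, 153, 153, 152, 152, 152, 152, 152, 151, 151, 152, 151, 151, 151, 152, 146, 137, 147, 147, 148, 146, 147, 147, 147, 147, 148, 147, 146, 147, 148, 147, 148, 147, 147, 147, 147, 147, 147, 147, 147, 147, 164, 210, 209, 209, 193, 167, 147, 147, 148, 148, 147, 148, 156, 207, 210, 209, 209, 210, 209, 209, 209, 209, 209, 209, 209, 209, 209, 210, 209, 209, 209, 209, 209, 209, 210, 209, 209, 210, 209, 209, 209, 208, 209, 209, 208, 208, 209, 209, 208, 208, 209, 209, 209, 208, 209, 209, 208, 208, 208, 209, 208, 209, 207, 209, 208, 208, 208, 208, 208, 208, 208, 207, 207, 207, 220, 222, 222, 222, 222, 222, 219, 214, 219, 231, 231, 231, 231, 230, 230, 220, 111, 81, 76, 77, 78, 81, 81, 82, 81, 83, 82, 84, 84, 84, 84, 84]
145 [110
[... 665 characters left out ...]
125 126
 126]
210 [158 160 158 159 159 159 160 160 159 159 161 159 160 160 160 159 160 159
 159 160 160 161 179 193 204 210 213 217 218 215 211 208 200 191 177 158
 144 161 160 159 158 160 160 160 161 171 179 178 177 177 177 177 178 177
 179]
225 [ 92  91  92  90  91  91  92  93  92  91  92  94  90  91  92  91  93  91
  93  93 108 158 177 191 202 210 214 216 218 215 210 208 200 191 175 144
  98  92  93  91  93  92  92  94  93  90  93  92  93  93  92  94  92  93
  93]
240 [ 69 131 156 157 157 169 171 172 173 171 172 172 171 173 172 172 173 172
 165 156 159 169 190 206 217 223 227 228 231 229 226 222 218 207 189 171
 162 172 174 174 174 173 173 173 174 173 173 173 174 173 173 173 173 173
 170]
```

The long shaft lies straight and level on its tray's ribs, clear of both end walls, and the gripper is clear. Handing in.

```bash
python3 -c "
from bench import ctrl
print(ctrl.close_job())"
```

```text
the job is handed in; nothing more can be done
None
```

The job is handed in: I lowered the short shaft fully home in the gauge and laid it in the short tray, then laid the long shaft in the long tray, in about 29 s; I viewed 11 pictures, one over the limit of 10.

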